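# Put the coupling in the bed's parts well and drag the flush cover shut

## Robot

A 6-joint arm with a two-finger parallel gripper is mounted at the origin on the work surface. World frame = base frame: x ahead of the robot, y to its left, z up, the work surface at z = 0. Lengths are in m, angles in rad, forces in N, time in s.
With the tool pointing down it reaches from about 0.25 to 0.775 m from the base axis. Payload 8.9 kg.
Tool frame: the origin (TCP) lies midway between the tips of the shut fingers; the grasp point (between the pads) lies 19 mm behind it; x points along the fingers, y is the direction in which the jaws open and shut, and the axes are right-handed (so a half turn about x gives the same grasp; the last joint's range is limited). The gripper opens to 85 mm and grips with 20 to 120 N. Pads are 22 mm wide; open, the fingers measure 114 mm over their backs; the gripper's body (76 mm by 85 mm) begins 54 mm behind the grasp point. The pads swing forward as they close: fully open they stand 13 mm farther back than shut.
Start: joints at [-1.396, 0.291, -0.153, 1.127, 0, 1.431], TCP at [0.162, -0.499, 0.231] pointing down, gripper open.
Joint ranges: [-2.52, 2.52], [-0.91, 1.74], [-1.3, 1.37], [-1.96, 2.02], [-1.52, 1.47], [-3.14, 3.14]. Speed limits (rad/s): [2.22, 2.22, 2.79, 3.14, 3.14, 3.14].

## Interface

Orientations are given as a unit quaternion [w, x, y, z].
In Python, from bench import r, cams, order gives the robot as it stands.
- The arm moves only by the tool play_rows, never from a script. Its argument "steps" is a list of rows, each an object with "dp": the shift along the tool's x, y, z in m, a list of three; "yaw": the turn about the tool's x in rad; "grip": the finger opening in m, from 0 to 0.0854. A call has 1 to 5 rows; each row is the pose to reach, as a shift and turn from the pose commanded when the call began, along the tool's axes at that moment; what a row does not reach only later rows make up. A row lasts 1/8 s, in which the tool goes at most 62.5 mm and 10.7 degrees, less where a joint would pass 70% of its speed; a pose out of reach is approached as far as the arm can. A call with a gripper value outside its range is refused whole. The fingers move at their own pace and stop on an object; the grip force is fixed at half the most. Time passes only in rows, so rows that repeat a pose let the fingers close. It gives the time, the measured TCP pose, the force and the opening at its end, in the units of the state.
- r.state(): the state, without advancing time (a new reading comes with each control period).
- cams.capture(name): name is "scene" or "top" or "wrist"; returns the picture (384x512x3 uint8, blue, green, red); there is no depth.
- cams.camera_info(name): a dict with "K" (3x3 intrinsics, pixels), "position" and "rotation" of the camera in the world. Camera axes: x right, y down, z forward; pixel columns grow to the right and rows downward; lengths in m; the calibration is good to about 2 mm. The wrist camera is an equidistant fisheye: a pixel r from the principal point sees the ray r / f radians off the axis. A picture is of the moment at which its call begins: read the wrist's pose just before it. camera_info takes no time and is no camera call; for the wrist camera it gives the pose at the moment of the call.
- order.sign_off(): hands the job in, once; it reports no verdict.
The state is a dict: "t": time; "joint_positions": joint angles; "qd": joint speeds; "effort": joint torques, N m; "ee_pos": TCP position; "ee_rot": TCP orientation; "force": force on the tool from outside, world axes, zero at the start; "torque": the same for the moment, N m; "finger_gap": finger opening in m.
Only numpy, scipy, OpenCV 4.12 (cv2) and the standard library are available. Lean on these libraries where they do the work, as an engineer would, in place of code of your own. Each camera call takes 0.05 s, during which the arm holds its last target. There are 200 camera calls.

## Task

Stand the brass pipe coupling upright in the open parts well of the red machine bed, let go of it, and then slide the bed's flush metal cover fully shut over it. The cover has no handle: press down on it gently, just enough to drag it along by friction, never with as much as 25 N, and leave the other fittings and the oil bottle where they are.

Things in the scene. Friction and masses are not known exactly. Their poses are not given: they have to be found in the camera images.
- bed: Red cast bed end bolted to the bench, 150 mm (own x) by 330 mm (own y); feet 8 mm thick reach to x = +-105 mm. Origin at the centre of its underside on the bench, z up. Along its y: -165 to -40 mm a fixed red hood, top at z = 80 mm; -40 to 40 mm the stretch that the cover always spans; 40 to 150 mm the parts well; 150 to 165 mm end wall. Rails (x 57 to 75 mm on both sides) and end wall are 70 mm high.
- press (a point): Point fixed to the bed at its x = 0, y = 0, level with the rails' top (z = 70 mm), axes as the bed's: where to press the cover when it is open. The cover, an aluminium plate 4 mm thick, 110 mm wide in x, runs between the rails. Its top at rest lies 0.5 to 8.5 mm BELOW this point; how far differs from start to start and is not measured: feel for it. Its rear end always stays under the hood.
- well (a point): Point fixed to the bed at the middle of the well's floor (bed x = 0, y = 95 mm, z = 10 mm), axes as the bed's. The well is 114 mm (x) by 110 mm (y) inside, its floor 60 mm below the rails' top; at the start the cover may overhang its -y side by up to 15 mm.
- track (a joint): Cover's position in m along the bed's +y: 0 = open (front edge, yellow stripe, at bed y = 40 mm), 0.110 = fully shut at its stop (edge at bed y = 150 mm). It stays where left; dragging it takes 4 N. It rides on springs: sinks 1 mm per 8 N pressed, bottoms after 3.5 mm. Grip of fingers on it varies (friction about 0.5 to 0.7): a press of about 14 N drags it, under 8 N may slip.
- coupling_mid (a point): Centre (half-way up) of the loose brass pipe coupling: an upright plain sleeve, outside diameter 34 mm, bore 24 mm, height 40 mm, about 0.15 kg, standing on the bench. z is its axis.
- reducer: Steel pipe reducer standing on the bench (leave alone): diameter 42 mm below, 26 mm above, 45 mm tall; origin at the centre of its underside.
- oil: Red oil bottle with black cap (leave alone), 56 mm diameter, 130 mm tall; origin at the centre of its underside.
- plug: Small dark steel pipe plug standing on the bed's hood (leave alone), 30 mm diameter, 22 mm tall; origin at the centre of its underside.
There are look-alikes about, which are no part of the job. Leave any pink or turquoise look-alike of the part that bears coupling_mid alone.

How it is judged:
On the way, in this order (a step that is already met when the one before it is completed fails the run):
1. the coupling stands in the well, upright and let go, with the cover still open (y of coupling_mid in the frame of bed between 0.04 and 0.15 m and x of coupling_mid in the frame of bed between -0.057 and 0.057 m and z of coupling_mid in the frame of bed below 0.034 m and angle between coupling_mid's own z axis and vertical below 0.2 rad and contact force between coupling and the fingers below 0.1 N and value of joint track below 0.05 m), for 0.2 s.
2. the cover is fully shut (within 3 mm of its stop) (value of joint track above 0.107 m), for 0.2 s.
At the end, for the whole second after the job is handed in: The cover is shut to within 3 mm of its stop and the coupling stands upright (within 0.2 rad) on the floor of the well under it (value of joint track above 0.107 m and y of coupling_mid in the frame of bed between 0.04 and 0.15 m and x of coupling_mid in the frame of bed between -0.057 and 0.057 m and z of coupling_mid in the frame of bed below 0.034 m and angle between coupling_mid's own z axis and vertical below 0.2 rad); the robot touches nothing.
It fails at once if the cover is pressed or pushed with more than 25 N (press and drag together) (contact force between cover and anything else above 25 N).
It fails at once if a fitting or the oil bottle that was to be left alone is moved more than 15 mm or tipped (distance of any of reducer, oil, plug from where it was at the start of the episode above 0.015 m or angle between any of reducer, oil, plug's own z axis and vertical above 0.5 rad).
It also fails if it takes over 51 s, if anything falls off the work surface, if the arm or the gripper's body presses on something with over 40 N, if the wrist force passes 120 N, or if a joint passes its speed limit or range.

## Working session

There is one attempt and no reset: what is moved stays moved. The work goes in short steps, Python scripts to look and compute and a tool call to move; the robot and the scene stay as the last step left them, time stands still between calls to the robot, and variables do not carry over. Pictures are saved under pics/ and viewed, about 8 in all and at most 12, crops included, and the job is handed in when it is done.

Besides the shell and the picture viewer there is one more tool, called after ">>>" as name(argument=value, ...) on one line, values as JSON. play_rows: Moves the arm, as the interface text tells. Its arguments: {"type":"object","properties":{"steps":{"type":"array","items":{"type":"object","properties":{"dp":{"type":"array","items":{"type":"number"}},"yaw":{"type":"number"},"grip":{"type":"number"}}}}},"required":["steps"]}

```bash
mkdir -p pics; ls
python3 - <<'E'
from bench import r,cams,order
import cv2,numpy as np
for n in("scene","top"):
    im=cams.capture(n); cv2.imwrite(f"pics/{n}0.png",im)
    i=cams.camera_info(n); print(n,np.round(i["K"],1).tolist(),i["position"],np.round(i["rotation"],4).tolist())
print(r.state())
E
```

```text
pics
scene [[376.5, 0.0, 252.4], [0.0, 376.5, 194.4], [0.0, 0.0, 1.0]] [ 1.24354937 -0.29251039  0.60214071] [-0.3748, 0.7175, 0.5219, -0.269]
top [[427.2, 0.0, 258.4], [0.0, 427.2, 190.8], [0.0, 0.0, 1.0]] [ 0.33314484 -0.07591029  1.3694531 ] [-0.0713, 0.7068, -0.7011, 0.0624]
{'t': 0.1, 'joint_positions': array([-1.39630531e+00,  2.91209337e-01, -1.54008407e-01,  1.12671734e+00,
        2.32721512e-05,  1.43149726e+00]), 'qd': array([ 0.00085795, -0.00099433,  0.00171126,  0.00067826,  0.00037346,
       -0.00049201]), 'effort': array([ 2.37279302e-03, -5.37978637e+01,  3.31917787e+01,  9.34784854e-03,
       -1.51381619e-04,  6.18922940e-07]), 'ee_pos': array([ 0.161995  , -0.49898689,  0.23081317]), 'ee_rot': array([ 0.11008424,  0.69842256,  0.11088962, -0.69842027]), 'force': array([ 0.02443772, -0.84489327, -0.40020172]), 'torque': array([ 0.01890615,  0.02971269, -0.03483066]), 'finger_gap': 0.08561319524226066}
```

View pics/top0.png

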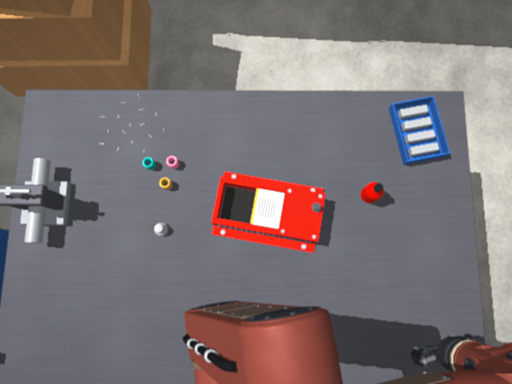

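View pics/scene0.png

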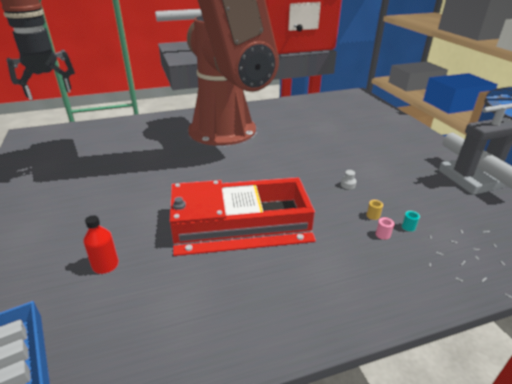

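Candidates for the coupling in the top picture are brass (165,183), turquoise (148,162), pink (172,161) and the steel reducer (161,229). By description it is the brass one. In the scene picture it is at (375,209). I'll check it in one close crop.

```bash
cat > h.py <<'E'
import numpy as np,cv2
from scipy.spatial.transform import Rotation as R
from bench import r,cams,order
def ray(n,uv):
    i=cams.camera_info(n);K=np.array(i["K"]);q=i["rotation"]
    q=np.asarray(q)
    M=R.from_quat(np.r_[q[1:],q[0]]).as_matrix() if q.shape==(4,) else q
    return np.array(i["position"]),M@np.linalg.solve(K,[uv[0],uv[1],1.])
def onz(n,uv,z):
    o,d=ray(n,uv);return o+d*(z-o[2])/d[2]
def px(n,P):
    i=cams.camera_info(n);q=np.asarray(i["rotation"]);M=R.from_quat(np.r_[q[1:],q[0]]).as_matrix()
    c=np.array(i["K"])@(M.T@(np.array(P)-i["position"]));return c[:2]/c[2]
def cross(a,b):
    (o,d),(p,e)=ray("top",a),ray("scene",b)
    s=np.linalg.lstsq(np.c_[d,-e],p-o,rcond=None)[0]
    x,y=o+d*s[0],p+e*s[1];return (x+y)/2,np.linalg.norm(x-y)
def blob(im,lo,hi,box):
    m=cv2.inRange(cv2.cvtColor(im,cv2.COLOR_BGR2HSV),lo,hi);k=np.zeros_like(m)
    x0,y0,x1,y1=box;k[y0:y1,x0:x1]=m[y0:y1,x0:x1];return k
E
python3 - <<'E'
from h import *
t=cv2.imread("pics/top0.png");s=cv2.imread("pics/scene0.png")
for n,im,b in(("top",t,(155,172,178,195)),("scene",s,(362,195,388,226))):
    m=blob(im,(12,90,60),(32,255,255),b);ys,xs=np.nonzero(m)
    print(n,len(xs),xs.min(),xs.max(),ys.min(),ys.max(),xs.mean(),ys.mean())
    mid=((xs.min()+xs.max())/2,(ys.min()+ys.max())/2)
    print(onz(n,mid,.02),onz(n,mid,.04))
a=cv2.resize(t[165:257,140:340],None,fx=4,fy=4,interpolation=cv2.INTER_CUBIC)
cv2.putText(a,"",(0,0),0,1,0)
b=cv2.resize(s[170:260,160:400],(800,300)[0:2],interpolation=cv2.INTER_CUBIC)[:, :]
b=cv2.resize(s[172:227,300:430],(520,220),interpolation=cv2.INTER_CUBIC)
o=np.zeros((590,800,3),np.uint8);o[:368]=a;o[368:588,:520]=b
cv2.imwrite("pics/crop.png",o)
E
```

```text
top 124 159 172 177 189 165.16129032258064 183.05645161290323
[0.61538564 0.24322121 0.02      ] [0.6112026  0.23849142 0.04      ]
scene 253 366 382 200 219 374.3359683794466 209.36363636363637
[0.61384945 0.24313555 0.02      ] [0.63548339 0.22473292 0.04      ]
```

View pics/crop.png

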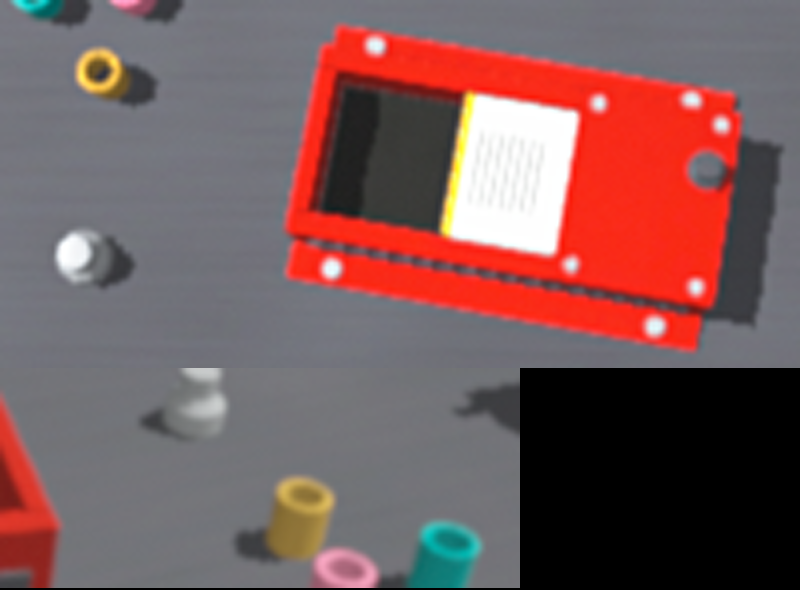

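The crop confirms the brass sleeve, standing upright. Bed corners can be read in it too (crop/4 + (140,165)). Next I fit the bed pose.

Run:
```python
from h import *
from scipy.optimize import least_squares
c=lambda x,y:(140+x/4-.4,165+y/4-.4)
# bed pts: x sign found: try both mirrored assignments via orientation (z up => proper)
pts=[(("n",.165,.07),c(288,232)),(("f",.165,.07),c(323,45)),(("n",-.165,.08),c(716,306)),(("f",-.165,.08),c(740,112)),
]
W=np.array([onz("top",uv,p[2]) for p,uv in pts]);print(np.round(W,4))
yv=(W[0]+W[1]-W[2]-W[3])[:2]/2;xv=(W[1]+W[3]-W[0]-W[2])[:2]/2
print("len",np.hypot(*yv),"wid",np.hypot(*xv),"cross x,y",xv[0]*yv[1]-xv[1]*yv[0])
cen=W[:,:2].mean(0);th=np.arctan2(-yv[0],yv[1]);th2=np.arctan2(xv[1],xv[0]);print("cen",cen,"yaw",th,th2)
F=[((-.105,.0),None)]
feet=np.array([onz("top",c(*q),.008)for q in((286,277),(695,349),(335,26),(736,93))]);print(np.round(feet,4))
print("feet cen",feet.mean(0))
Rz=R.from_euler('z',th).as_matrix()
B=lambda p:np.r_[cen,0]+Rz@np.array(p)
for p in((.075,.165,.07),(-.075,.165,.07),(.075,-.165,.08),(-.075,-.165,.08),(.057,.15,.07),(-.057,.15,.07),(0,.04,.066)):
    print(p,np.round(B(p),4),np.round(px("top",p:=B(p)),1),np.round(px("scene",p),1))
for n,uv in(("stripe",c(467,94)),("stripe",c(446,235))): print(n,Rz.T@(onz("top",uv,.066)-np.r_[cen,0]))
for n,uv,z in(("red",(161,229),.03),("pink",(172,161),.03),("turq",(148,162),.03),("plug",c(706,168),.1)): print(n,onz("top",uv,z))
s=r.state();q=s["ee_rot"];print(R.from_quat(np.r_[q[1:],q[0]]).as_matrix().round(3))
```

```text
[[ 0.4822  0.0839  0.07  ]
 [ 0.6289  0.0609  0.07  ]
 [ 0.4279 -0.2405  0.08  ]
 [ 0.5761 -0.2614  0.08  ]]
len 0.327747917540934 wid 0.14906297932780532 cross x,y 0.048848489015660856
cen [ 0.52874586 -0.08930479] yaw -0.16422175696290892 -0.14779412450204435
[[ 0.4533  0.092   0.008 ]
 [ 0.3992 -0.2326  0.008 ]
 [ 0.659   0.058   0.008 ]
 [ 0.6053 -0.2689  0.008 ]]
feet cen [ 0.52920591 -0.08787204  0.008     ]
(0.075, 0.165, 0.07) [0.6297 0.0612 0.07  ] [220.2 175.6] [313.9 210.8]
(-0.075, 0.165, 0.07) [0.4817 0.0857 0.07  ] [211.  222.7] [297.9 176.5]
(0.075, -0.165, 0.08) [ 0.5758 -0.2643  0.08  ] [325.6 192.7] [168.8 220.4]
(-0.075, -0.165, 0.08) [ 0.4278 -0.2398  0.08  ] [318.4 241.1] [170.5 183.2]
(0.057, 0.15, 0.07) [0.6095 0.0494 0.07  ] [223.9 181.9] [305.6 206.7]
(-0.057, 0.15, 0.07) [0.497 0.068 0.07 ] [216.9 217.8] [294.  180.6]
(0, 0.04, 0.066) [ 0.5353 -0.0498  0.066 ] [255.5 206. ] [255.6 198.1]
stripe [0.05574088 0.04722815 0.066     ]
stripe [-0.05538223  0.04398795  0.066     ]
red [0.4653237  0.24762634 0.03      ]
pink [0.68632906 0.22337817 0.03      ]
turq [0.6825091  0.30128379 0.03      ]
plug [ 0.5293809  -0.23225695  0.1       ]
[[-0.     0.309 -0.951]
 [ 0.001 -0.951 -0.309]
 [-1.    -0.001 -0.   ]]
```

>>> play_rows(steps=[{"dp": [0, -0.036, -0.042], "yaw": -0.17}, {"dp": [0, -0.073, -0.085], "yaw": -0.35}, {"dp": [0, -0.11, -0.128], "yaw": -0.52}, {"dp": [0, -0.147, -0.172], "yaw": -0.7}, {"dp": [0, -0.184, -0.215], "yaw": -0.87}])

```text
validation failed for argument at $.st...
```

```bash
cat >> h.py <<'E'
CEN=np.array([.529,-.0888]);YAW=-.160
def bedp(p):return np.r_[CEN,0]+R.from_euler('z',YAW).as_matrix()@np.array(p)
def go(P):
    s=r.state();q=s["ee_rot"];M=R.from_quat(np.r_[q[1:],q[0]]).as_matrix()
    ang=np.arctan2(M[1,1],M[0,1]);dy=(np.pi/2+YAW-ang+np.pi)%(2*np.pi)-np.pi
    print("t",round(s["t"],2),"pos",s["ee_pos"].round(4),"F",s["force"].round(2),"gap",round(s["finger_gap"],4),"j",s["joint_positions"].round(2))
    print("dp",(M.T@(np.array(P)-s["ee_pos"])).round(4),"yaw",round(-dy,3),"toolx",M[:,0].round(3))
E
python3 -c "
from h import *
go([.614,.2425,.15])"
```

```text
t 0.1 pos [ 0.162  -0.499   0.2308] F [ 0.02 -0.84 -0.4 ] gap 0.0856 j [-1.4   0.29 -0.15  1.13  0.    1.43]
dp [ 0.0816 -0.5657 -0.6588] yaw -2.668 toolx [-0.     0.001 -1.   ]
```

>>> play_rows(steps=[{"dp": [0, -0.036, -0.042], "yaw": -0.17, "grip": 0.085}, {"dp": [0, -0.073, -0.085], "yaw": -0.35, "grip": 0.085}, {"dp": [0, -0.11, -0.128], "yaw": -0.52, "grip": 0.085}, {"dp": [0, -0.147, -0.172], "yaw": -0.7, "grip": 0.085}, {"dp": [0, -0.184, -0.215], "yaw": -0.87, "grip": 0.085}])

```text
t: 0.72
ee_pos: [0.3103, -0.2563, 0.2312]
ee_rot: [0.396, 0.586, 0.396, -0.586]
force: [0.7, 0.5, 0.0]
finger_gap: 0.0849
```

```bash
python3 -c "
from h import *
go([.614,.2425,.15])"
```

```text
t 0.72 pos [ 0.3103 -0.2563  0.2312] F [0.7  0.48 0.04] gap 0.0849 j [-0.87  0.06 -0.44  1.07  0.    1.08]
dp [ 0.0813  0.096  -0.576 ] yaw -1.792 toolx [ 0.  0. -1.]
```

>>> play_rows(steps=[{"dp": [0, 0.01, -0.06], "yaw": -0.18, "grip": 0.085}, {"dp": [0, 0.02, -0.12], "yaw": -0.36, "grip": 0.085}, {"dp": [0, 0.03, -0.18], "yaw": -0.54, "grip": 0.085}, {"dp": [0, 0.04, -0.24], "yaw": -0.72, "grip": 0.085}, {"dp": [0, 0.05, -0.3], "yaw": -0.9, "grip": 0.085}])

```text
t: 1.35
ee_pos: [0.47, 0.003, 0.2313]
ee_rot: [0.612, 0.355, 0.611, -0.355]
force: [1.4, -1.1, 0.5]
finger_gap: 0.085
```

```bash
python3 -c "
from h import *
go([.614,.2425,.15])"
```

```text
t 1.35 pos [0.47   0.003  0.2313] F [ 1.43 -1.07  0.53] gap 0.085 j [-0.15  0.19 -0.29  1.09 -0.    0.9 ]
dp [ 0.0812  0.2439 -0.1366] yaw -0.892 toolx [ 0. -0. -1.]
```

>>> play_rows(steps=[{"dp": [0, 0.05, -0.028], "yaw": -0.18, "grip": 0.085}, {"dp": [0.01, 0.1, -0.056], "yaw": -0.36, "grip": 0.085}, {"dp": [0.03, 0.15, -0.084], "yaw": -0.54, "grip": 0.085}, {"dp": [0.05, 0.2, -0.11], "yaw": -0.72, "grip": 0.085}, {"dp": [0.07, 0.24, -0.136], "yaw": -0.89, "grip": 0.085}])

```text
t: 1.98
ee_pos: [0.6124, 0.2391, 0.16]
ee_rot: [0.705, 0.057, 0.705, -0.057]
force: [-1.1, -0.7, 0.6]
finger_gap: 0.0852
```

```bash
python3 -c "
from h import *
go([.614,.2425,.008])
cv2.imwrite('pics/w1.png',cams.capture('wrist'))
i=cams.camera_info('wrist');print(i)
go([.614,.2425,.008])"
```

```text
t 1.98 pos [0.6124 0.2391 0.16  ] F [-1.11 -0.66  0.55] gap 0.0852 j [ 0.26  0.59  0.12  1.11 -0.    0.42]
dp [0.152  0.0037 0.0011] yaw -0.002 toolx [-0. -0. -1.]
{'K': array([[297.31863964,   0.        , 252.87770029],
       [  0.        , 297.31863964, 193.77152598],
       [  0.        ,   0.        ,   1.        ]]), 'position': array([0.5433036 , 0.25332711, 0.29859926]), 'rotation': array([0.10472578, 0.75138345, 0.64520417, 0.09037148])}
t 2.02 pos [0.6126 0.2433 0.1564] F [-3.96  1.04 -3.09] gap 0.085 j [0.27 0.59 0.12 1.1  0.   0.42]
dp [ 0.1484 -0.0007  0.002 ] yaw 0.009 toolx [-0.003  0.001 -1.   ]
```

View pics/w1.png

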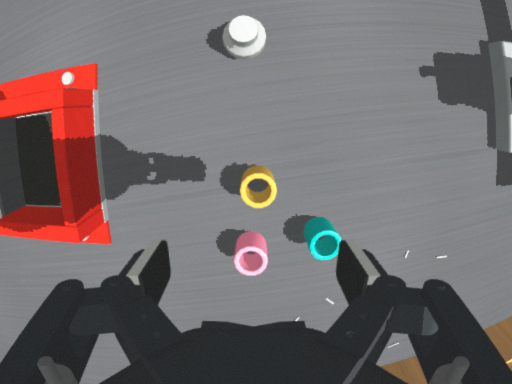

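The wrist picture shows brass at (258,187) between the jaws, with pink at (251,253) and turquoise at (322,238). I'll cast the brass rim to cross-check.

```bash
cat >> h.py <<'E'
def wray(info,uv):
    K=np.array(info["K"]);d=(np.array(uv,float)-K[:2,2])/K[0,0];a=np.hypot(*d)
    v=np.r_[d/a*np.sin(a),np.cos(a)];q=np.array(info["rotation"])
    return R.from_quat(np.r_[q[1:],q[0]]).as_matrix()@v
E
python3 -c "
from h import *
i={'K':cams.camera_info('wrist')['K'],'rotation':[0.10472578, 0.75138345, 0.64520417, 0.09037148]}
o=np.array([0.5433036 , 0.25332711, 0.29859926])
for n,uv in (('brass',(258,188)),('pink',(251,261)),('turq',(322,245))):
    d=wray(i,uv);print(n,o+d*(.04-o[2])/d[2])
go([.614,.2425,.008])
"
```

```text
brass [0.61151848 0.24773734 0.04      ]
pink [0.68391963 0.23013927 0.04      ]
turq [0.67801856 0.3014498  0.04      ]
t 2.02 pos [0.6126 0.2433 0.1564] F [-3.96  1.04 -3.09] gap 0.085 j [0.27 0.59 0.12 1.1  0.   0.42]
dp [ 0.1484 -0.0007  0.002 ] yaw 0.009 toolx [-0.003  0.001 -1.   ]
```

>>> play_rows(steps=[{"dp": [0.04, 0, 0.001], "yaw": 0, "grip": 0.085}, {"dp": [0.08, 0, 0.001], "yaw": 0, "grip": 0.085}, {"dp": [0.12, 0, 0.001], "yaw": 0, "grip": 0.085}, {"dp": [0.147, 0, 0.001], "yaw": 0, "grip": 0.085}, {"dp": [0.15, 0, 0.001], "yaw": 0, "grip": 0.085}])

```text
t: 2.65
ee_pos: [0.6106, 0.2365, 0.009]
ee_rot: [0.703, 0.059, 0.706, -0.06]
force: [-0.7, -0.5, 0.6]
finger_gap: 0.0848
```

>>> play_rows(steps=[{"dp": [0, 0, 0], "yaw": 0, "grip": 0.02}, {"dp": [0, 0, 0], "yaw": 0, "grip": 0.02}, {"dp": [0, 0, 0], "yaw": 0, "grip": 0.02}, {"dp": [0, 0, 0], "yaw": 0, "grip": 0.02}, {"dp": [0, 0, 0], "yaw": 0, "grip": 0.02}])

```text
t: 3.28
ee_pos: [0.6138, 0.2377, 0.0131]
ee_rot: [0.706, 0.06, 0.704, -0.059]
force: [-0.5, 1.4, 8.0]
finger_gap: 0.0326
```

>>> play_rows(steps=[{"dp": [-0.02, 0, 0], "yaw": 0, "grip": 0.02}, {"dp": [-0.06, 0, 0], "yaw": 0, "grip": 0.02}, {"dp": [-0.1, 0, 0], "yaw": 0, "grip": 0.02}, {"dp": [-0.14, 0, 0], "yaw": 0, "grip": 0.02}, {"dp": [-0.15, 0, 0], "yaw": 0, "grip": 0.02}])

```text
t: 3.9
ee_pos: [0.6141, 0.2374, 0.1645]
ee_rot: [0.706, 0.06, 0.703, -0.059]
force: [0.4, 0.0, -2.3]
finger_gap: 0.0327
```

```bash
python3 -c "
from h import *
P=bedp([0,.098,.15]);print(P);go(P)"
```

```text
[0.54461318 0.00794827 0.15      ]
t 3.9 pos [0.6141 0.2374 0.1645] F [ 0.39  0.02 -2.35] gap 0.0327 j [ 0.26  0.58  0.12  1.11 -0.    0.43]
dp [ 0.0139 -0.2379 -0.0303] yaw -0.008 toolx [ 0.005  0.001 -1.   ]
```

>>> play_rows(steps=[{"dp": [0, -0.05, -0.006], "yaw": 0, "grip": 0.02}, {"dp": [0, -0.1, -0.012], "yaw": 0, "grip": 0.02}, {"dp": [0, -0.15, -0.018], "yaw": 0, "grip": 0.02}, {"dp": [0, -0.2, -0.025], "yaw": 0, "grip": 0.02}, {"dp": [0, -0.236, -0.03], "yaw": 0, "grip": 0.02}])

```text
t: 4.53
ee_pos: [0.5421, 0.0076, 0.1603]
ee_rot: [0.704, 0.06, 0.705, -0.06]
force: [0.2, -0.1, -0.7]
finger_gap: 0.0324
```

>>> play_rows(steps=[{"dp": [0, 0, 0], "yaw": 0, "grip": 0.02}])

```text
t: 4.65
ee_pos: [0.5424, 0.0074, 0.1605]
ee_rot: [0.704, 0.06, 0.705, -0.061]
force: [0.3, 0.5, -1.7]
finger_gap: 0.0327
```

```bash
python3 -c "
from h import *
P=bedp([0,.098,.024])
i=cams.camera_info('wrist');a=cams.capture('wrist');b=cams.capture('scene');c=cams.capture('top')
o=np.zeros((600,800,3),np.uint8);o[:384,:512]=a
o[:,512:]=0
o[0:216,512:800]=cv2.resize(b[130:274,150:342],(288,216))
o[384:600,0:288]=cv2.resize(c[150:258,190:334],(288,216))
cv2.imwrite('pics/w2.png',o);print(i);go(P)"
```

```text
{'K': array([[297.31863964,   0.        , 252.87770029],
       [  0.        , 297.31863964, 193.77152598],
       [  0.        ,   0.        ,   1.        ]]), 'position': array([0.47313839, 0.01902265, 0.30256117]), 'rotation': array([0.106611  , 0.7577269 , 0.63760116, 0.08915604])}
t 4.8 pos [0.5435 0.0099 0.1608] F [ 0.38  0.93 -1.02] gap 0.0326 j [-0.12  0.38 -0.22  0.97  0.    0.05]
dp [ 0.1368 -0.0018  0.0015] yaw -0.008 toolx [-0.001  0.    -1.   ]
```

View pics/w2.png

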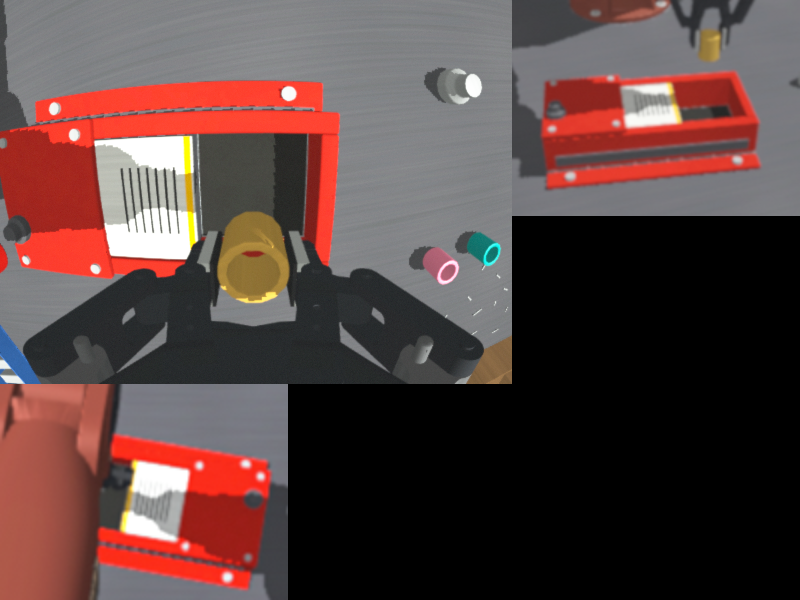

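The brass coupling is held straight between the pads over the well, and the cover is still open. I'll check the bed pose from the wrist view: end-wall corner (338,113), stripe end (190,136).

```bash
python3 -c "
from h import *
i={'K':cams.camera_info('wrist')['K'],'rotation':[0.106611  , 0.7577269 , 0.63760116, 0.08915604]}
o=np.array([0.47313839, 0.01902265, 0.30256117])
Rz=R.from_euler('z',YAW).as_matrix()
for n,uv,z in (('endcorner -75,165',(338,113),.07),('inner -57,150',(323,136),.07),('stripe',(191,136),.066),('stripe2',(196,258),.066),('hoodedge',(92,120),.08)):
    d=wray(i,uv);w=o+d*(z-o[2])/d[2];print(n,w.round(4),(Rz.T@(w-np.r_[CEN,0])).round(4))
"
```

```text
endcorner -75,165 [0.4846 0.0854 0.07  ] [-0.0716  0.1649  0.07  ]
inner -57,150 [0.5012 0.0705 0.07  ] [-0.0528  0.1528  0.07  ]
stripe [ 0.4837 -0.0336  0.066 ] [-0.0535  0.0473  0.066 ]
stripe2 [ 0.5909 -0.0541  0.066 ] [0.0555 0.0441 0.066 ]
hoodedge [ 0.4514 -0.1113  0.08  ] [-0.0731 -0.0346  0.08  ]
```

>>> play_rows(steps=[{"dp": [0.03, 0, 0.001], "yaw": 0, "grip": 0.02}, {"dp": [0.065, 0, 0.002], "yaw": 0, "grip": 0.02}, {"dp": [0.1, 0, 0.002], "yaw": 0, "grip": 0.02}, {"dp": [0.125, 0, 0.002], "yaw": 0, "grip": 0.02}, {"dp": [0.133, 0, 0.002], "yaw": 0, "grip": 0.02}])

```text
t: 5.42
ee_pos: [0.5446, 0.0103, 0.0266]
ee_rot: [0.704, 0.059, 0.706, -0.059]
force: [0.1, 0.2, -2.2]
finger_gap: 0.0327
```

>>> play_rows(steps=[{"dp": [0.002, 0, 0], "yaw": 0, "grip": 0.02}, {"dp": [0.003, 0, 0], "yaw": 0, "grip": 0.02}])

```text
t: 5.68
ee_pos: [0.5464, 0.0092, 0.0261]
ee_rot: [0.705, 0.059, 0.704, -0.059]
force: [-1.0, 0.4, -2.0]
finger_gap: 0.0328
```

>>> play_rows(steps=[{"dp": [0.002, 0, 0], "yaw": 0, "grip": 0.02}, {"dp": [0.002, 0, 0], "yaw": 0, "grip": 0.02}])

```text
t: 5.92
ee_pos: [0.5458, 0.009, 0.0237]
ee_rot: [0.705, 0.059, 0.704, -0.059]
force: [-1.5, -0.2, -1.4]
finger_gap: 0.0326
```

>>> play_rows(steps=[{"dp": [0.0015, 0, 0], "yaw": 0, "grip": 0.02}, {"dp": [0.0015, 0, 0], "yaw": 0, "grip": 0.02}])

```text
t: 6.18
ee_pos: [0.546, 0.009, 0.0231]
ee_rot: [0.705, 0.059, 0.704, -0.059]
force: [-4.0, -0.1, 13.4]
finger_gap: 0.0328
```

Seated on the floor (13 N upward). I'll ease up slightly and release to 52 mm.

>>> play_rows(steps=[{"dp": [-0.0005, 0, 0], "yaw": 0, "grip": 0.02}, {"dp": [-0.001, 0, 0], "yaw": 0, "grip": 0.04}, {"dp": [-0.001, 0, 0], "yaw": 0, "grip": 0.055}, {"dp": [-0.001, 0, 0], "yaw": 0, "grip": 0.055}, {"dp": [-0.001, 0, 0], "yaw": 0, "grip": 0.055}])

```text
t: 6.8
ee_pos: [0.5456, 0.009, 0.0227]
ee_rot: [0.705, 0.059, 0.705, -0.059]
force: [0.4, -0.6, -0.5]
finger_gap: 0.0549
```

>>> play_rows(steps=[{"dp": [-0.005, 0, 0], "yaw": 0, "grip": 0.055}, {"dp": [-0.02, 0, 0], "yaw": 0, "grip": 0.055}, {"dp": [-0.05, 0, 0], "yaw": 0, "grip": 0.055}, {"dp": [-0.1, 0, 0], "yaw": 0, "grip": 0.055}, {"dp": [-0.14, 0, 0], "yaw": 0, "grip": 0.055}])

```text
t: 7.42
ee_pos: [0.546, 0.009, 0.1658]
ee_rot: [0.705, 0.059, 0.704, -0.059]
force: [0.1, 0.7, -0.5]
finger_gap: 0.0552
```

```bash
python3 -c "
from h import *
i=cams.camera_info('wrist');a=cams.capture('wrist');cv2.imwrite('pics/w3.png',a);go(bedp([0,0,.10]))"
```

```text
t 7.47 pos [0.5484 0.0088 0.1707] F [ 2.62 -0.47  5.08] gap 0.0551 j [-0.12  0.37 -0.21  0.99 -0.    0.05]
dp [ 0.0706 -0.0995 -0.0034] yaw -0.008 toolx [ 0.008 -0.001 -1.   ]
```

View pics/w3.png

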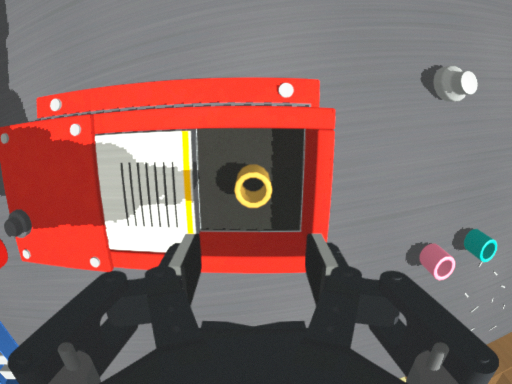

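The coupling stands upright in the well at (254,187), released. The stripe is at (187,180), so the cover is still open. Now I move over the press point with the fingers shut.

>>> play_rows(steps=[{"dp": [0, -0.03, -0.001], "yaw": 0, "grip": 0}, {"dp": [0.01, -0.06, -0.002], "yaw": 0, "grip": 0}, {"dp": [0.03, -0.095, -0.003], "yaw": 0, "grip": 0}, {"dp": [0.06, -0.095, -0.003], "yaw": 0, "grip": 0}, {"dp": [0.075, -0.095, -0.003], "yaw": 0, "grip": 0}])

```text
t: 8.1
ee_pos: [0.5262, -0.0843, 0.0873]
ee_rot: [0.704, 0.06, 0.705, -0.059]
force: [-0.3, 0.1, 0.2]
finger_gap: -0.0002
```

>>> play_rows(steps=[{"dp": [0, 0, 0], "yaw": 0, "grip": 0}, {"dp": [0, 0, 0], "yaw": 0, "grip": 0}])

```text
t: 8.35
ee_pos: [0.5275, -0.0839, 0.0888]
ee_rot: [0.705, 0.059, 0.704, -0.059]
force: [-0.1, 0.9, -0.1]
finger_gap: 0.0002
```

```bash
python3 -c "
from h import *
go(bedp([0,0,.072]))"
```

```text
t 8.35 pos [ 0.5275 -0.0839  0.0888] F [-0.12  0.93 -0.07] gap 0.0002 j [-0.29  0.43 -0.35  0.79  0.   -0.13]
dp [ 0.0168 -0.0046  0.0022] yaw -0.007 toolx [ 0.001 -0.    -1.   ]
```

>>> play_rows(steps=[{"dp": [0.005, 0, 0], "yaw": 0, "grip": 0}, {"dp": [0.01, 0, 0], "yaw": 0, "grip": 0}, {"dp": [0.013, 0, 0], "yaw": 0, "grip": 0}, {"dp": [0.016, 0, 0], "yaw": 0, "grip": 0}, {"dp": [0.016, 0, 0], "yaw": 0, "grip": 0}])

```text
t: 8.98
ee_pos: [0.5266, -0.084, 0.0715]
ee_rot: [0.704, 0.059, 0.705, -0.059]
force: [-0.1, 0.8, 0.4]
finger_gap: -0.0002
```

>>> play_rows(steps=[{"dp": [0.001, 0, 0], "yaw": 0, "grip": 0}, {"dp": [0.002, 0, 0], "yaw": 0, "grip": 0}, {"dp": [0.002, 0, 0], "yaw": 0, "grip": 0}])

```text
t: 9.35
ee_pos: [0.5268, -0.0841, 0.0698]
ee_rot: [0.705, 0.059, 0.705, -0.059]
force: [-0.7, 0.4, -0.0]
finger_gap: 0.0
```

>>> play_rows(steps=[{"dp": [0.001, 0, 0], "yaw": 0, "grip": 0}, {"dp": [0.001, 0, 0], "yaw": 0, "grip": 0}])

```text
t: 9.6
ee_pos: [0.5268, -0.0841, 0.0688]
ee_rot: [0.705, 0.059, 0.705, -0.059]
force: [-0.2, 0.1, 0.0]
finger_gap: 0.0005
```

>>> play_rows(steps=[{"dp": [0.001, 0, 0], "yaw": 0, "grip": 0}, {"dp": [0.001, 0, 0], "yaw": 0, "grip": 0}])

```text
t: 9.85
ee_pos: [0.5267, -0.0841, 0.0677]
ee_rot: [0.705, 0.059, 0.705, -0.059]
force: [0.5, -0.4, 0.4]
finger_gap: -0.0001
```

>>> play_rows(steps=[{"dp": [0.001, 0, 0], "yaw": 0, "grip": 0}, {"dp": [0.001, 0, 0], "yaw": 0, "grip": 0}])

```text
t: 10.1
ee_pos: [0.5268, -0.0841, 0.0669]
ee_rot: [0.705, 0.059, 0.705, -0.059]
force: [-0.1, 0.2, 2.9]
finger_gap: 0.0006
```

Contact near z ≈ 0.067. I'll continue in small steps.

>>> play_rows(steps=[{"dp": [0.0007, 0, 0], "yaw": 0, "grip": 0}, {"dp": [0.0007, 0, 0], "yaw": 0, "grip": 0}, {"dp": [0.0007, 0, 0], "yaw": 0, "grip": 0}])

```text
t: 10.48
ee_pos: [0.5268, -0.0841, 0.0664]
ee_rot: [0.705, 0.059, 0.705, -0.059]
force: [-1.7, 1.2, 6.8]
finger_gap: 0.0002
```

>>> play_rows(steps=[{"dp": [0.0005, 0, 0], "yaw": 0, "grip": 0}, {"dp": [0.0005, 0, 0], "yaw": 0, "grip": 0}, {"dp": [0.0005, 0, 0], "yaw": 0, "grip": 0}])

```text
t: 10.85
ee_pos: [0.5269, -0.0841, 0.0661]
ee_rot: [0.705, 0.059, 0.704, -0.059]
force: [-2.2, 0.9, 8.7]
finger_gap: 0.0002
```

>>> play_rows(steps=[{"dp": [0.0007, 0, 0], "yaw": 0, "grip": 0}, {"dp": [0.0012, 0, 0], "yaw": 0, "grip": 0}, {"dp": [0.0012, 0, 0], "yaw": 0, "grip": 0}])

```text
t: 11.22
ee_pos: [0.5269, -0.0841, 0.0653]
ee_rot: [0.705, 0.059, 0.704, -0.059]
force: [-3.3, 0.7, 13.5]
finger_gap: 0.0
```

```bash
python3 -c "
from h import *
go(bedp([0,.105,.066]))"
```

```text
t 11.22 pos [ 0.5269 -0.0841  0.0653] F [-3.31  0.71 13.46] gap 0.0 j [-0.3   0.46 -0.38  0.73 -0.   -0.13]
dp [-0.0007  0.1007  0.002 ] yaw -0.008 toolx [ 0.001 -0.    -1.   ]
```

>>> play_rows(steps=[{"dp": [0, 0.002, 0], "yaw": 0, "grip": 0}, {"dp": [0, 0.005, 0], "yaw": 0, "grip": 0}, {"dp": [0, 0.009, 0], "yaw": 0, "grip": 0}, {"dp": [0, 0.012, 0], "yaw": 0, "grip": 0}])

```text
t: 11.72
ee_pos: [0.5288, -0.0731, 0.0654]
ee_rot: [0.705, 0.059, 0.704, -0.06]
force: [-5.1, -3.5, 14.7]
finger_gap: 0.0001
```

>>> play_rows(steps=[{"dp": [0, 0.003, -0.0005], "yaw": 0, "grip": 0}, {"dp": [0, 0.007, -0.001], "yaw": 0, "grip": 0}, {"dp": [0, 0.011, -0.001], "yaw": 0, "grip": 0}, {"dp": [0, 0.015, -0.001], "yaw": 0, "grip": 0}, {"dp": [0, 0.019, -0.001], "yaw": 0, "grip": 0}])

```text
t: 12.35
ee_pos: [0.532, -0.0544, 0.0656]
ee_rot: [0.705, 0.059, 0.704, -0.06]
force: [-1.7, -4.1, 12.8]
finger_gap: -0.0003
```

>>> play_rows(steps=[{"dp": [0.0003, 0.004, 0], "yaw": 0, "grip": 0}, {"dp": [0.0004, 0.008, 0], "yaw": 0, "grip": 0}, {"dp": [0.0004, 0.012, 0], "yaw": 0, "grip": 0}, {"dp": [0.0004, 0.016, 0], "yaw": 0, "grip": 0}, {"dp": [0.0004, 0.02, 0], "yaw": 0, "grip": 0}])

```text
t: 12.98
ee_pos: [0.5354, -0.0346, 0.0653]
ee_rot: [0.705, 0.059, 0.704, -0.06]
force: [-2.3, -3.5, 14.8]
finger_gap: -0.0003
```

```bash
python3 -c "
from h import *
b=cams.capture('scene');cv2.imwrite('pics/s4.png',b)
i=cams.camera_info('wrist');a=cams.capture('wrist')
o=np.zeros((600,800,3),np.uint8);o[:384,:512]=a
o[0:384,512:800]=cv2.resize(b[150:278,220:316],(288,384));cv2.imwrite('pics/w4.png',o)
go(bedp([0,.115,.066]))"
```

```text
t 13.07 pos [ 0.5355 -0.0342  0.0653] F [-1.99 -1.65 14.61] gap 0.0002 j [-0.2   0.46 -0.37  0.73 -0.   -0.03]
dp [-0.0007  0.0601  0.0018] yaw -0.008 toolx [ 0.002 -0.002 -1.   ]
```

View pics/w4.png

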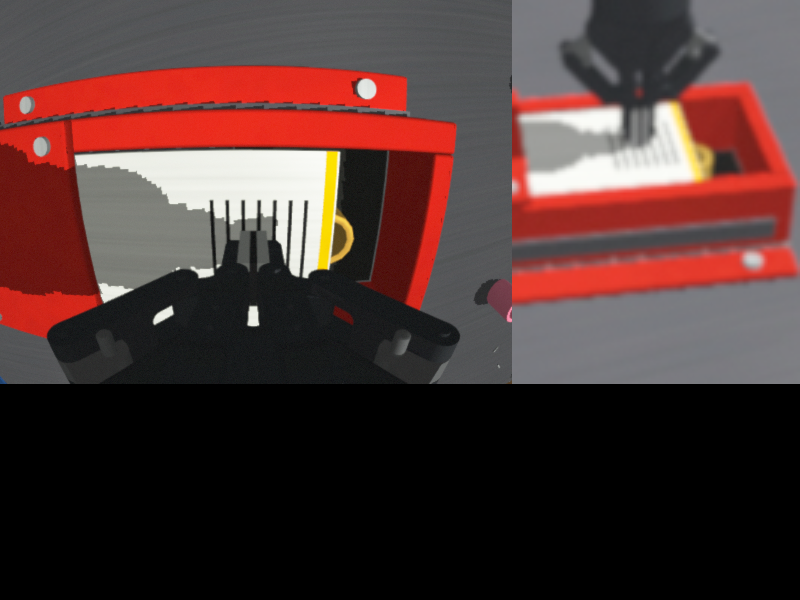

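The cover travels with the fingers: the stripe is at (333,210) and the coupling still stands at (343,238). I'll continue.

>>> play_rows(steps=[{"dp": [0, 0.004, 0], "yaw": 0, "grip": 0}, {"dp": [0, 0.008, 0], "yaw": 0, "grip": 0}, {"dp": [0, 0.012, 0], "yaw": 0, "grip": 0}, {"dp": [0, 0.016, 0], "yaw": 0, "grip": 0}, {"dp": [0, 0.02, 0], "yaw": 0, "grip": 0}])

```text
t: 13.7
ee_pos: [0.5388, -0.0148, 0.0653]
ee_rot: [0.706, 0.059, 0.704, -0.06]
force: [-2.9, -3.7, 13.9]
finger_gap: -0.0001
```

>>> play_rows(steps=[{"dp": [0, 0.004, 0], "yaw": 0, "grip": 0}, {"dp": [0, 0.008, 0], "yaw": 0, "grip": 0}, {"dp": [0, 0.012, 0], "yaw": 0, "grip": 0}, {"dp": [0, 0.016, 0], "yaw": 0, "grip": 0}, {"dp": [0, 0.02, 0], "yaw": 0, "grip": 0}])

```text
t: 14.32
ee_pos: [0.5421, 0.0049, 0.0653]
ee_rot: [0.706, 0.059, 0.704, -0.06]
force: [-3.3, -4.2, 14.5]
finger_gap: 0.0
```

>>> play_rows(steps=[{"dp": [0, 0.003, 0], "yaw": 0, "grip": 0}, {"dp": [0, 0.006, 0], "yaw": 0, "grip": 0}, {"dp": [0, 0.009, 0], "yaw": 0, "grip": 0}])

```text
t: 14.7
ee_pos: [0.5437, 0.0138, 0.0653]
ee_rot: [0.706, 0.059, 0.704, -0.06]
force: [-2.4, -4.2, 13.8]
finger_gap: -0.0001
```

>>> play_rows(steps=[{"dp": [0, 0.0015, 0], "yaw": 0, "grip": 0}, {"dp": [0, 0.003, 0], "yaw": 0, "grip": 0}, {"dp": [0, 0.0045, 0], "yaw": 0, "grip": 0}])

```text
t: 15.08
ee_pos: [0.5444, 0.0182, 0.0654]
ee_rot: [0.706, 0.059, 0.704, -0.06]
force: [-1.9, -4.4, 13.6]
finger_gap: -0.0
```

>>> play_rows(steps=[{"dp": [0, 0.0015, 0], "yaw": 0, "grip": 0}, {"dp": [0, 0.003, 0], "yaw": 0, "grip": 0}])

```text
t: 15.32
ee_pos: [0.5448, 0.0198, 0.0653]
ee_rot: [0.705, 0.058, 0.704, -0.061]
force: [-3.4, -9.5, 14.2]
finger_gap: -0.0001
```

Side force jumped to 9.5 N after about 105 mm of travel, so the cover is at its stop. Lifting off and checking.

>>> play_rows(steps=[{"dp": [0, 0, 0], "yaw": 0, "grip": 0}, {"dp": [-0.003, 0, 0], "yaw": 0, "grip": 0}, {"dp": [-0.01, 0, 0], "yaw": 0, "grip": 0}, {"dp": [-0.05, 0, 0], "yaw": 0, "grip": 0}, {"dp": [-0.11, 0, 0], "yaw": 0, "grip": 0}])

```text
t: 15.95
ee_pos: [0.5422, 0.0224, 0.1739]
ee_rot: [0.703, 0.059, 0.706, -0.059]
force: [1.2, 0.3, 0.2]
finger_gap: -0.0001
```

>>> play_rows(steps=[{"dp": [-0.02, -0.03, 0], "yaw": 0, "grip": 0}, {"dp": [-0.04, -0.05, 0], "yaw": 0, "grip": 0}, {"dp": [-0.04, -0.05, 0], "yaw": 0, "grip": 0}, {"dp": [-0.04, -0.05, 0], "yaw": 0, "grip": 0}])

```text
t: 16.45
ee_pos: [0.535, -0.0266, 0.2133]
ee_rot: [0.704, 0.059, 0.705, -0.059]
force: [1.5, 0.9, 0.1]
finger_gap: 0.0001
```

```bash
python3 -c "
from h import *
i=cams.camera_info('wrist');a=cams.capture('wrist');b=cams.capture('scene');print(i['position'],i['rotation'])
o=np.zeros((600,800,3),np.uint8);o[:384,:512]=a
o[0:384,512:800]=cv2.resize(b[150:278,220:316],(288,384));cv2.imwrite('pics/w5.png',o);go([0,0,0])"
```

```text
[ 0.4656885  -0.0153391   0.35535383] [0.10637478 0.75668207 0.63877174 0.08992949]
t 16.55 pos [ 0.5349 -0.0264  0.213 ] F [-0.26 -0.51  0.42] gap 0.0001 j [-0.19  0.32 -0.16  1.09  0.   -0.02]
dp [ 0.2139 -0.0629 -0.5315] yaw -0.007 toolx [-0.002  0.001 -1.   ]
```

View pics/w5.png

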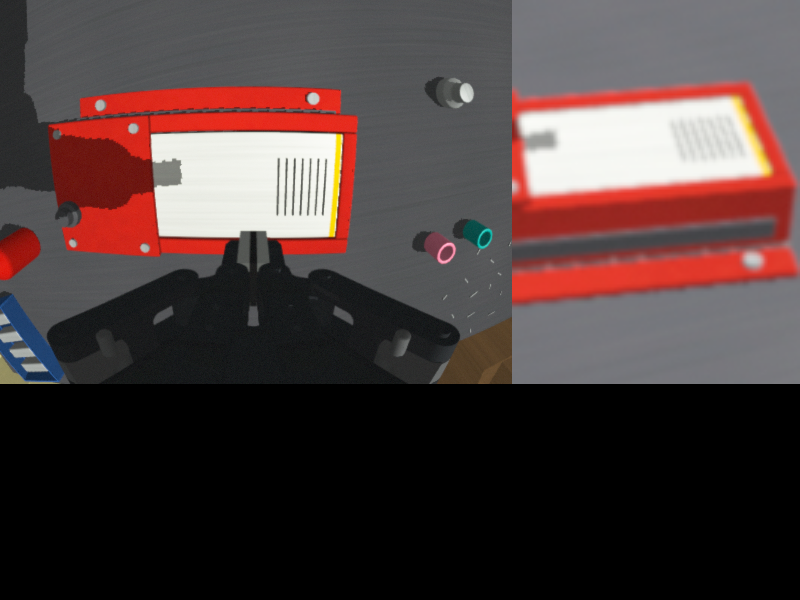

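The stripe lies against the end wall at (338,185), with no visible gap. I'll measure the residual along a row profile.

```bash
python3 -c "
from h import *
a=cv2.imread('pics/w5.png')[:384,:512]
i={'K':cams.camera_info('wrist')['K'],'rotation':[0.10637478,0.75668207,0.63877174,0.08992949]};o=np.array([0.4656885,-0.0153391,0.35535383])
Rz=R.from_euler('z',YAW).as_matrix()
for v in(150,185,220):
    print(v,[(u,*a[v,u]) for u in range(331,348)])
for n,uv,z in(('edge',(340.5,185),.066),('wall top inner',(342.5,185),.07),('outer',(355,185),.07)):
    d=wray(i,uv);w=o+d*(z-o[2])/d[2];print(n,(Rz.T@(w-np.r_[CEN,0])).round(4))
" | sed 's/np.uint8(\([0-9]*\))/\1/g'
```

```text
150 [(331, 246, 251, 250), (332, 247, 250, 250), (333, 246, 251, 250), (334, 237, 249, 250), (335, 172, 242, 252), (336, 43, 229, 253), (337, 0, 227, 253), (338, 0, 228, 253), (339, 0, 226, 253), (340, 94, 232, 253), (341, 233, 244, 247), (342, 100, 107, 141), (343, 26, 31, 155), (344, 26, 37, 199), (345, 31, 41, 218), (346, 27, 40, 220), (347, 29, 40, 222)]
185 [(331, 244, 249, 248), (332, 226, 246, 249), (333, 140, 233, 251), (334, 26, 224, 252), (335, 0, 222, 252), (336, 0, 221, 252), (337, 0, 222, 251), (338, 76, 221, 247), (339, 84, 115, 147), (340, 33, 38, 123), (341, 21, 28, 169), (342, 33, 44, 209), (343, 28, 37, 214), (344, 28, 39, 216), (345, 33, 43, 219), (346, 27, 40, 220), (347, 31, 40, 223)]
220 [(331, 40, 222, 251), (332, 0, 220, 251), (333, 0, 221, 252), (334, 0, 221, 251), (335, 76, 221, 248), (336, 78, 111, 146), (337, 28, 32, 121), (338, 22, 31, 175), (339, 27, 39, 208), (340, 29, 38, 214), (341, 27, 41, 216), (342, 32, 43, 218), (343, 29, 40, 219), (344, 28, 40, 219), (345, 33, 44, 220), (346, 28, 39, 218), (347, 30, 38, 207)]
edge [0.0002 0.1525 0.066 ]
wall top inner [-0.0008  0.1534  0.07  ]
outer [-0.0008  0.1672  0.07  ]
```

```bash
python3 -c "
from bench import order;print(order.sign_off())"
```

```text
the job is handed in; nothing more can be done
None
```

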